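Pair the double lids with their canisters and lift off one outer cap

ROBOT

A 7-joint arm with a two-finger parallel gripper is mounted at the origin on a cart in front of the work surface, level with it; the furniture and walls round the work are solid. World frame = base frame: x ahead of the robot, y to its left, z up, the work surface at z = 0. Lengths are in m, angles in rad, forces in N, time in s.
With the tool pointing down it reaches from about 0.425 to 0.875 m from the base axis. Payload 4.7 kg.
Tool frame: the origin (TCP) lies midway between the tips of the shut fingers; the grasp point (between the pads) lies bot.hold_point_z behind it (bot.hold_point_z is the distance from the TCP to the grasp point, in m); z points along the fingers, y is the line along which they close (so a half turn about z gives the same grasp; the last joint's range is limited). The gripper opens to 85 mm and grips with 20 to 120 N. Pads are 22 mm wide; open, the fingers measure 114 mm over their backs; the gripper's body (76 mm by 85 mm) begins 54 mm behind the grasp point. The pads swing forward as they close: fully open they stand 13 mm farther back than shut.
Start: joints at [1.151, 0.321, -0.07, 1.45, 0.023, 1.371, -0.057], TCP at [0.273, -0.59, 0.231] pointing down, gripper open.
Joint ranges: [-2.86, 2.86], [-0.3, 2.09], [-1.38, 1.24], [0.06, 2.45], [-1.56, 4.7], [0.09, 2.05], [-2.69, 2.69]. Speed limits (rad/s): [2.57, 2.57, 3.14, 3.14, 3.14, 3.14, 3.14].

INTERFACE

Orientations are given as [roll, pitch, yaw] about the fixed x, y, z axes, in that order (R = Rz(yaw) Ry(pitch) Rx(roll)).
In Python, from station import sense, eyes, bot gives the robot as it stands.
- The arm moves only by the tool arm_command, never from a script. Its arguments are lists of equal length, an entry for each row: "xyz": the shift along the tool's x, y, z in fractions of the full range, 1 being 1000 mm, a list of three; "rot": the turn, a rotation vector about the tool's x, y, z in normalised numbers (1 is 120 degrees), a list of three; "jaw": the finger opening in mm, from 0 to 85.4. A call has 1 to 12 rows; each row is the pose to reach, as a shift and turn from the pose commanded when the call began, along the tool's axes at that moment; what a row does not reach only later rows make up. A row lasts 1/10 s, in which the tool goes at most 50 mm and 8.59 degrees, less where a joint would pass 70% of its speed; a pose out of reach is approached as far as the arm can. A call with a gripper value outside its range is refused whole. The fingers move at their own pace and stop on an object; "grip_force" is the grip in N (left out, the last holds). Time passes only in rows, so rows that repeat a pose let the fingers close. It gives the time, the measured TCP pose, the force, the opening and the grip force at its end, in the units of the state.
- sense(): the state, without advancing time (a new reading comes with each control period).
- eyes.grab_frame(name): name is "scene" or "top" or "wrist"; returns a dict with "pixels" (400x640x3 uint8, red, green, blue), "intrinsics" (3x3 intrinsics, pixels), "k1" (the pictures are not rectified: a ray, as slopes to the right and down, at radius r is drawn at 1 + k1 r^2 times it, then the intrinsics apply), "cam_to_world" (4x4, takes a point from camera to world coordinates). Camera axes: x right, y down, z forward; pixel columns grow to the right and rows downward; lengths in m; the calibration is good to about 2 mm. A picture is of the moment at which its call begins. There is no depth.
- bot.sign_off(): hands the job in; it is judged then, once.
The state is a dict: "time": time; "q": joint angles; "joint_vel": joint speeds; "joint_torque": joint torques, N m; "tcp_pos": TCP position; "eef_rot": TCP orientation; "wrist_force": force on the tool from outside, world axes, zero at the start; "moment": the same for the moment, N m; "width": finger opening in m; "grip_force": force on a finger pad.
Only numpy, scipy, OpenCV 4.12 (cv2) and the standard library are available. Lean on these libraries where they do the work, as an engineer would, in place of code of your own. Each camera call takes 0.05 s, during which the arm holds its last target. There are 200 camera calls.

TASK

Two clean storage canisters stand open on the worktop, a wide one and a narrow one; carry each of the two double lids, in one piece and by the steel knob that sticks up through its wooden cap, to the canister it fits, lower it gently until its inner lid is fully seated in the mouth, and let go. When both canisters are closed, take the wooden cap of the wide one alone, by its neck, and lift it straight up off its inner lid, which must stay seated undisturbed so that the damp canister can air through its vent holes; the narrow one keeps its cap. Finish while still holding the wide cap in the gripper, over its canister and well clear above the knob; leave the canisters standing where they are and the other things alone.

Things in the scene. Friction and masses are not known exactly. Their poses are not given: they have to be found in the camera images.
- canister_wide: The wide canister: open round white stoneware jar, 112 mm in diameter up to a shoulder 63 mm high, above it a neck of 96 mm outside and 86 mm inside diameter, rim 80 mm high. Origin: centre of its underside, z up. Loose, heavy (about 750 g), upright. (Wall cabinets hang 490 mm above the worktop, front at x = 0.60 with door handles before it: keep the wrist clear of them.)
- canister_narrow: The narrow canister: open round white stoneware jar, 86 mm in diameter up to a shoulder 81 mm high, above it a neck of 70 mm outside and 60 mm inside diameter, rim 98 mm high. Origin: centre of its underside, z up. Loose, heavy (about 600 g), upright.
- inner_wide: Inner lid of the wide set, at first standing on its plug. Heights in mm from its origin (centre of the underside, z up): rubber plug 82 across (72 at the foot) 0-22; steel flange 102 across, with vent holes, 22-27; knob stem at most 25 thick 27-54; cylindrical steel knob head 26 across 54-80. Seated in the wide canister (2 mm play all round) its origin is 58 mm above the canister's. 170 g.
- cap_wide: Light wooden cap, 112 mm across, of the wide set. Heights in mm from its origin (centre of the lower edge, z up): skirt, 105 inside, 0-19; top plate 19-27; round neck, 45 outside, 34 inside, open for the knob, 27-43. Rests loose on the flange (1.5 mm play), origin 8 mm above the inner lid's: lifting the knob carries both, lifting the neck takes the cap alone. 120 g.
- inner_narrow: Inner lid of the narrow set, at first standing on its plug. Heights in mm from its origin (centre of the underside, z up): rubber plug 56 across (46 at the foot) 0-22; steel flange 76 across, with vent holes, 22-27; knob stem at most 25 thick 27-54; cylindrical steel knob head 26 across 54-80. Seated in the narrow canister (2 mm play all round) its origin is 76 mm above the canister's. 120 g.
- cap_narrow: Light wooden cap, 86 mm across, of the narrow set. Heights in mm from its origin (centre of the lower edge, z up): skirt, 79 inside, 0-19; top plate 19-27; round neck, 45 outside, 34 inside, open for the knob, 27-43. Rests loose on the flange (1.5 mm play), origin 8 mm above the inner lid's: lifting the knob carries both, lifting the neck takes the cap alone. 80 g.
- egg_timer: Bystander: round kitchen timer, 60 mm wide, 46 mm high. Origin: centre of its underside.
- butter: Bystander: wrapped block of butter, 73 x 102 x 37 mm. Origin: centre of its underside.
- teaspoon: Bystander: steel teaspoon lying flat, 132 mm long, 9 mm high. Origin: its middle, underside.
- spice_tall: Bystander: slim spice jar, 45 mm wide, 106 mm high. Origin: centre of its underside.
- spice_short: Bystander: slim spice jar, 44 mm wide, 99 mm high. Origin: centre of its underside.
- jam: Bystander: jam jar, 61 mm wide, 90 mm high. Origin: centre of its underside.

How it is judged:
By the outcome, as a careful person would: the job done as asked, in the order asked, and still so for the second after the job is handed in, while the arm keeps its last pose, push and grip.
It also fails if it takes over 72 s, if anything falls off the work surface, if the arm or the gripper's body presses on something with over 40 N, if the wrist force passes 120 N, or if a joint passes its speed limit or range.

## Working session

There is one attempt and no reset: what is moved stays moved. The work goes in short steps, Python scripts to look and compute and a tool call to move; the robot and the scene stay as the last step left them, time stands still between calls to the robot, and variables do not carry over. Pictures are saved under pics/ and viewed, at most 10 in all, crops included, and the job is handed in when it is done.

Besides the shell and the picture viewer there is one more tool, called by a JSON object that holds its "api" and its "payload", one argument or row to a line. arm_command: Moves the arm, as the interface text tells. Its arguments: {"type":"object","properties":{"xyz":{"type":"array"},"rot":{"type":"array"},"jaw":{"type":"array"},"grip_force":{"type":"number"}},"required":["xyz","rot","jaw"]}

```bash
ls; mkdir -p pics
python3 - <<'E'
from station import sense, eyes, bot
import cv2
s=sense();print({k:s[k] for k in('time','tcp_pos','eef_rot','wrist_force','width','q')},bot.hold_point_z)
for n in('scene','top'):
    f=eyes.grab_frame(n);cv2.imwrite(f'pics/{n}0.png',f['pixels'][:,:,::-1]);print(n,f['intrinsics'],f['k1'],f['cam_to_world'])
E
```

```text
pics
{'time': 0.0, 'tcp_pos': array([ 0.27296265, -0.58931634,  0.2302112 ]), 'eef_rot': array([-3.13967063e+00,  7.11661184e-05,  4.33847450e-01]), 'wrist_force': array([ 0.09331806, -0.40808469,  0.14359246]), 'width': 0.08532328978438034, 'q': array([ 1.15109916,  0.32183928, -0.07012072,  1.45167897,  0.02258437,
        1.37078525, -0.05691148])} 0.0187
scene [[445.33229637   0.         316.68093209]
 [  0.         445.33229637 197.57876622]
 [  0.           0.           1.        ]] -0.10334878404237285 [[ 0.45271343 -0.60532858  0.65469677 -0.08656297]
 [-0.89164939 -0.31017828  0.32977385 -0.46087418]
 [ 0.00345119 -0.73305303 -0.68016273  0.67812032]
 [ 0.          0.          0.          1.        ]]
top [[451.07811485   0.         314.07496406]
 [  0.         451.07811485 190.12744798]
 [  0.           0.           1.        ]] -0.05657171271398021 [[-0.02017884 -0.98342501  0.18018898  0.37054316]
 [-0.99979571  0.0196395  -0.00477685 -0.14019809]
 [ 0.00115886 -0.18024856 -0.98362041  1.00375789]
 [ 0.          0.          0.          1.        ]]
```

View pics/scene0.png

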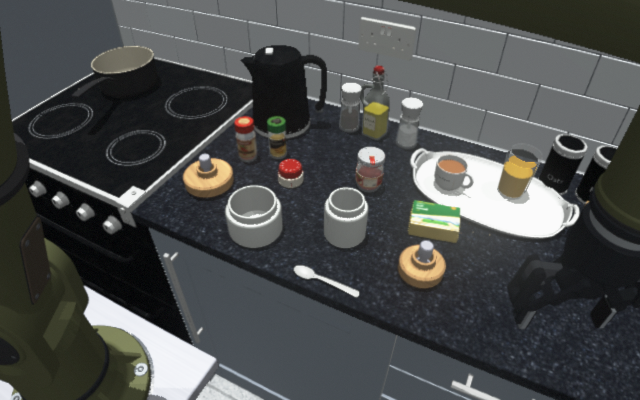

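View pics/top0.png

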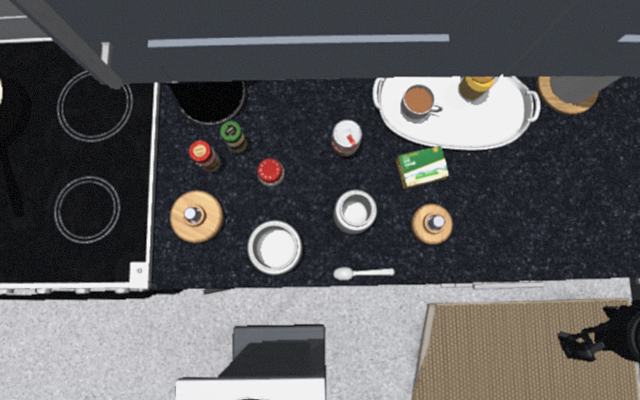

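The top view shows the wide lid at about (196,216), the wide canister at (275,248), the narrow canister at (355,211) and the narrow lid at (432,224). Next I'll fit the known circles in both views.

```bash
cat > h.py <<'E'
import numpy as np, cv2
from scipy.optimize import minimize
def proj(P,f):
    T=np.linalg.inv(f['cam_to_world']);r,_=cv2.Rodrigues(T[:3,:3])
    return cv2.projectPoints(np.asarray(P,float),r,T[:3,3],f['intrinsics'],np.array([f['k1'],0,0,0.]))[0][:,0]
def ground(uv,z,f):
    p=cv2.undistortPoints(np.array([[uv]],float),f['intrinsics'],np.array([f['k1'],0,0,0.]))[0,0]
    C=f['cam_to_world'];d=C[:3,:3]@[p[0],p[1],1];return (C[:3,3]+d*(z-C[2,3])/d[2])[:2]
A=np.linspace(0,2*np.pi,120,endpoint=False)
def gradmag(f):
    g=cv2.GaussianBlur(f['pixels'].astype(np.float32),(0,0),1.0)
    return np.minimum(np.sqrt(sum(cv2.Sobel(g,cv2.CV_32F,a,b)**2 for a,b in((1,0),(0,1))).max(2)),200)
def fit(xy,circ,frames,rng=.015):
    G=[gradmag(f) for f in frames]
    def sc(c):
        t=0
        for f,g in zip(frames,G):
            for R,z in circ:
                p=proj(np.c_[c[0]+R*np.cos(A),c[1]+R*np.sin(A),0*A+z],f).astype(np.float32)
                t+=cv2.remap(g,p[:,:1],p[:,1:],cv2.INTER_LINEAR).mean()
        return -t/len(circ)/len(frames)
    S=[(sc((xy[0]+a,xy[1]+b)),a,b) for a in np.arange(-rng,rng+1e-6,.0025) for b in np.arange(-rng,rng+1e-6,.0025)]
    _,a,b=min(S);r=minimize(sc,[xy[0]+a,xy[1]+b],method='Nelder-Mead',options=dict(initial_simplex=[[xy[0]+a,xy[1]+b],[xy[0]+a+.001,xy[1]+b],[xy[0]+a,xy[1]+b+.001]]))
    return r.x.round(4),round(r.fun,1)
M=dict(lidW=((196,216),.035,[(.056,.035),(.056,.008),(.013,.080)]),
 canW=((275,248),.08,[(.048,.08),(.043,.08),(.056,.06)]),
 canN=((356,207),.098,[(.035,.098),(.030,.098),(.043,.078)]),
 lidN=((432,224),.035,[(.043,.035),(.043,.008),(.013,.080)]))
E
python3 - <<'E'
from h import *
from station import eyes
T,S=eyes.grab_frame('top'),eyes.grab_frame('scene')
for n,(uv,z,c) in M.items():
    g=ground(uv,z,T);print(n,g.round(3),fit(g,c,[T]),fit(g,c,[S]),fit(g,c,[T,S]))
for n,uv,z in (('timer',(271,171),.046),('butter',(423,166),.037),('jam',(347,132),.09),('red',(201,149),.106),('green',(231,129),.099),('spoon',(345,273),.005)):print(n,ground(uv,z,T).round(3))
E
```

```text
lidW [0.496 0.112] (array([0.4971, 0.1155]), np.float64(-180.1)) (array([0.4949, 0.1114]), np.float64(-169.8)) (array([0.4967, 0.1137]), np.float64(-169.0))
canW [ 0.422 -0.063] (array([ 0.4278, -0.0602]), np.float64(-150.4)) (array([ 0.427 , -0.0607]), np.float64(-167.0)) (array([ 0.4241, -0.0572]), np.float64(-156.2))
canN [ 0.5   -0.229] (array([ 0.4954, -0.2317]), np.float64(-155.8)) (array([ 0.4984, -0.2293]), np.float64(-167.9)) (array([ 0.495 , -0.2316]), np.float64(-160.8))
lidN [ 0.468 -0.398] (array([ 0.4702, -0.4015]), np.float64(-181.5)) (array([ 0.4686, -0.4015]), np.float64(-164.8)) (array([ 0.4692, -0.4017]), np.float64(-172.1))
timer [ 0.59  -0.052]
butter [ 0.597 -0.387]
jam [ 0.661 -0.217]
red [0.626 0.087]
green [0.67  0.027]
spoon [ 0.368 -0.209]
```

```bash
cat >> h.py <<'E'
from station import sense, eyes, bot
from scipy.spatial.transform import Rotation as Ro
def go(x,y,z,yaw):
    s=sense();R=Ro.from_euler('xyz',s['eef_rot']);d=R.inv().apply(np.array([x,y,z])-s['tcp_pos'])*1000
    r=(R.inv()*Ro.from_euler('xyz',[np.pi,0,yaw])).as_rotvec()
    print('t',round(s['time'],2),'tcp',s['tcp_pos'].round(4),'rot',s['eef_rot'].round(3),'-> xyz',d.round(1),'rot',r.round(4))
def see(xy,circ,name=None):
    f=eyes.grab_frame('wrist');print(fit(xy,circ,[f],.01),[fit(xy,[c],[f],.01) for c in circ])
    im=f['pixels'][:,:,::-1].copy()
    for R,z in circ:
        for p in proj(np.c_[xy[0]+R*np.cos(A),xy[1]+R*np.sin(A),0*A+z],f):cv2.circle(im,tuple(int(v) for v in p.clip(-9,999)),0,(0,0,255))
    if name:cv2.imwrite(f'pics/{name}.png',im)
E
python3 -c "
from h import *
go(.469,-.4016,.20,.863)"
```

```text
t 0.2 tcp [ 0.2731 -0.5895  0.2307] rot [-3.14   0.     0.434] -> xyz [256.8 -88.1  30.7] rot [-1.100e-03 -2.000e-04 -4.291e-01]
```

The manual's scale: shifts go in shares of 1000 mm and turns go in shares of 120 degrees. Converting my numbers, 257 mm is 0.257, 245 mm is 0.245, -0.429 rad is -0.2048.

{"api": "arm_command", "payload": {
  "xyz": [
    [0.04,-0.014,0.005],
    [0.085,-0.029,0.01],
    [0.13,-0.044,0.015],
    [0.175,-0.06,0.02],
    [0.215,-0.074,0.025],
    [0.245,-0.084,0.03],
    [0.257,-0.088,0.031],
    [0.257,-0.088,0.031]
  ],
  "rot": [
    [0,0,-0.0286],
    [0,0,-0.0668],
    [0,0,-0.105],
    [0,0,-0.1432],
    [0,0,-0.1767],
    [0,0,-0.2005],
    [0,0,-0.2048],
    [0,0,-0.2048]
  ],
  "jaw": [85,80,70,60,60,60,60,60],
  "grip_force": 60
}}

```text
time: 1.0
tcp_pos: [0.4706, -0.4003, 0.2001]
eef_rot: [-3.141, -0.0, 0.866]
wrist_force: [-0.3, -0.2, -0.2]
width: 0.0599
grip_force: 0.0
```

```bash
python3 -c "
from h import *
see(np.array([.469,-.4016]),M['lidN'][2],'w1')
go(.469,-.4016,.054,.863)"
```

```text
(array([ 0.4706, -0.3999]), np.float64(-125.4)) [(array([ 0.4711, -0.3997]), np.float64(-196.9)), (array([ 0.4648, -0.4074]), np.float64(-116.9)), (array([ 0.47  , -0.3986]), np.float64(-112.8))]
t 1.05 tcp [ 0.4688 -0.4027  0.2003] rot [-3.141e+00  1.000e-03  8.620e-01] -> xyz [  1.1  -0.5 146.3] rot [-0.0002  0.0011 -0.0009]
```

View pics/w1.png

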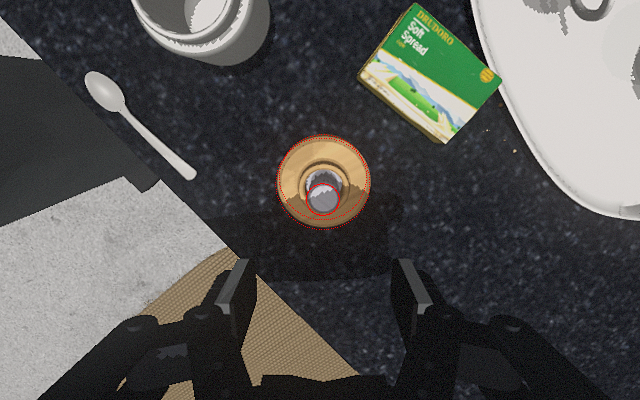

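The wrist view shows the narrow lid centred at about (323,181), with the predicted circles lying on it. The grasp comes next.

In the tool's units: 145 mm is 0.145, 143 mm is 0.143.

{"api": "arm_command", "payload": {
  "xyz": [
    [0.001,0,0.035],
    [0.001,0,0.075],
    [0.001,0,0.11],
    [0.001,0,0.132],
    [0.001,0,0.143],
    [0.001,0,0.145],
    [0.001,0,0.145],
    [0.001,0,0.145],
    [0.001,0,0.145],
    [0.001,0,0.145],
    [0.001,0,0.145],
    [0.001,0,0.145]
  ],
  "rot": [
    [0,0,0],
    [0,0,0],
    [0,0,0],
    [0,0,0],
    [0,0,0],
    [0,0,0],
    [0,0,0],
    [0,0,0],
    [0,0,0],
    [0,0,0],
    [0,0,0],
    [0,0,0]
  ],
  "jaw": [60,60,60,60,60,60,60,20,20,20,20,20]
}}

```text
time: 2.25
tcp_pos: [0.4705, -0.4017, 0.0569]
eef_rot: [3.14, 0.0, 0.863]
wrist_force: [-1.3, 0.3, 6.0]
width: 0.024
grip_force: 58.7
```

```bash
python3 -c "
from h import *
s=sense();print(s['time'],s['width'],s['grip_force'],s['wrist_force'])
f=eyes.grab_frame('scene');cv2.imwrite('pics/s1.png',cv2.resize(f['pixels'][180:340,330:530,::-1],None,fx=3,fy=3))
go(.497,-.2306,.206,1.137)"
```

```text
2.25 0.02403057660727962 58.72309327125549 [-1.26003304  0.26748066  5.99075421]
t 2.3 tcp [ 0.4706 -0.4017  0.0569] rot [3.14  0.    0.863] -> xyz [ 147.1  -90.9 -149.3] rot [ 0.0017  0.0007 -0.2741]
```

View pics/s1.png

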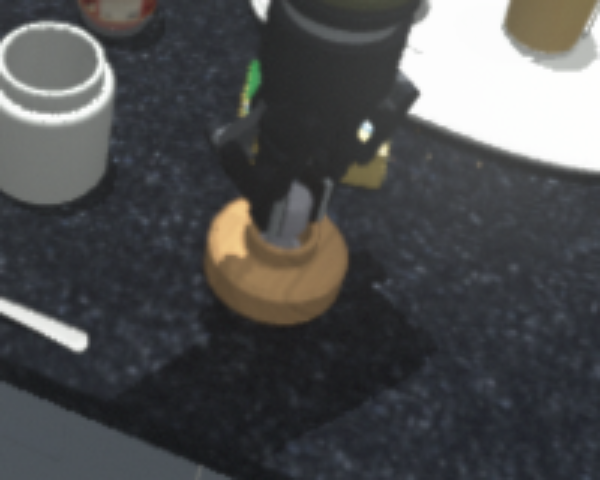

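The crop shows the fingers closed on the knob above the neck, at crop pixel (290,230), with the cap level. I'll lift it.

In the tool's units: -150 mm is -0.15, -145 mm is -0.145.

{"api": "arm_command", "payload": {
  "xyz": [
    [0,0,-0.008],
    [0,0,-0.025],
    [0,0,-0.055],
    [0,0,-0.09],
    [0,0,-0.125],
    [0,0,-0.145],
    [0,0,-0.15],
    [0,0,-0.15]
  ],
  "rot": [
    [0,0,0],
    [0,0,0],
    [0,0,0],
    [0,0,0],
    [0,0,0],
    [0,0,0],
    [0,0,0],
    [0,0,0]
  ],
  "jaw": [20,20,20,20,20,20,20,20]
}}

```text
time: 3.1
tcp_pos: [0.4701, -0.4012, 0.2056]
eef_rot: [3.141, 0.0, 0.863]
wrist_force: [0.5, 0.2, -2.4]
width: 0.0244
grip_force: 59.2
```

```bash
python3 -c "
from h import *
s=sense();print(s['time'],s['width'],s['grip_force'],s['wrist_force'])
x,y=s['tcp_pos'][:2]
see(np.array([.497,-.2306]),M['canN'][2])
T,S=eyes.grab_frame('top'),eyes.grab_frame('scene')
g=.4705,-.401
print([fit(np.array(g),[(.043,.185)],F,.012) for F in ([T],[S],[T,S])])
go(.497,-.2306,.206,1.137)"
```

```text
3.1 0.024411494061519202 59.1710489988327 [ 0.47170422  0.19075275 -2.37218451]
(array([ 0.4969, -0.2299]), np.float64(-60.2)) [(array([ 0.4942, -0.2373]), np.float64(-80.9)), (array([ 0.4891, -0.2403]), np.float64(-80.6)), (array([ 0.4982, -0.227 ]), np.float64(-79.5))]
[(array([ 0.4675, -0.3963]), np.float64(-139.6)), (array([ 0.4599, -0.4008]), np.float64(-140.9)), (array([ 0.4658, -0.3984]), np.float64(-114.9))]
t 3.25 tcp [ 0.4691 -0.4005  0.2032] rot [-3.138  0.     0.863] -> xyz [147.2 -89.3  -2.5] rot [-0.0034 -0.0004 -0.2741]
```

In the tool's units: 75 mm is 0.075, 65 mm is 0.065, -0.14 rad is -0.0668.

{"api": "arm_command", "payload": {
  "xyz": [
    [0.015,-0.009,0],
    [0.04,-0.025,0],
    [0.065,-0.039,0],
    [0.075,-0.045,0],
    [0.075,-0.045,0]
  ],
  "rot": [
    [0,0,-0.0143],
    [0,0,-0.0334],
    [0,0,-0.0573],
    [0,0,-0.0668],
    [0,0,-0.0668]
  ],
  "jaw": [20,20,20,20,20]
}}

```text
time: 3.75
tcp_pos: [0.4858, -0.3116, 0.2054]
eef_rot: [-3.142, -0.0, 1.009]
wrist_force: [-0.0, -0.4, -1.6]
width: 0.0241
grip_force: 59.1
```

```bash
python3 -c "
from h import *
see(np.array([.497,-.2306]),M['canN'][2],'w2')
go(.497,-.2306,.203,1.137)"
```

```text
(array([ 0.4971, -0.2304]), np.float64(-151.4)) [(array([ 0.5011, -0.2273]), np.float64(-154.4)), (array([ 0.4968, -0.2302]), np.float64(-160.2)), (array([ 0.4971, -0.2302]), np.float64(-192.2))]
t 3.8 tcp [ 0.485  -0.3141  0.2055] rot [3.141e+00 1.000e-03 1.005e+00] -> xyz [ 76.9 -34.6   2.4] rot [ 0.0005  0.0009 -0.1318]
```

View pics/w2.png

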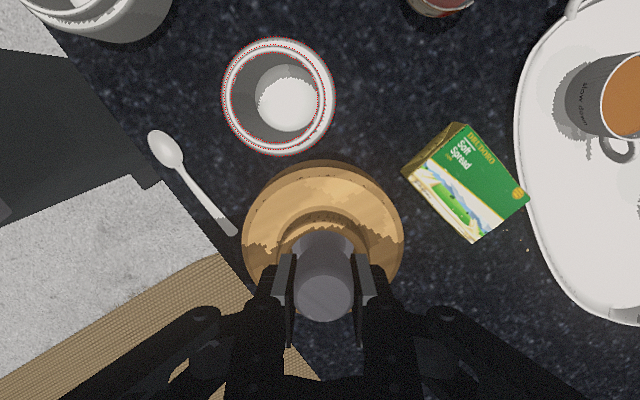

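The wrist view shows the narrow canister mouth at about (278,96), with the fit on its rim, and the held lid at about (323,235), level. I'll move over the canister.

In the tool's units: 77 mm is 0.077, -34.5 mm is -0.0345, -0.13 rad is -0.0621.

{"api": "arm_command", "payload": {
  "xyz": [
    [0.012,-0.005,0],
    [0.035,-0.016,0],
    [0.058,-0.026,0],
    [0.072,-0.033,0],
    [0.077,-0.0345,0],
    [0.077,-0.0345,0],
    [0.077,-0.0345,0]
  ],
  "rot": [
    [0,0,-0.0143],
    [0,0,-0.0334],
    [0,0,-0.0525],
    [0,0,-0.0621],
    [0,0,-0.0621],
    [0,0,-0.0621],
    [0,0,-0.0621]
  ],
  "jaw": [20,20,20,20,20,20,20]
}}

```text
time: 4.5
tcp_pos: [0.4967, -0.2325, 0.2054]
eef_rot: [3.141, 0.001, 1.132]
wrist_force: [-0.5, -0.6, -1.9]
width: 0.0241
grip_force: 59.2
```

```bash
cat >> h.py <<'E'
def avg(n=6):
    P=[]
    for i in range(n):
        f=eyes.grab_frame('wrist');s=sense();P.append(np.r_[s['tcp_pos'],s['eef_rot'][2]])
    print('avg',np.mean(P,0).round(4),np.std(P,0).round(4));return np.mean(P,0),f
def held(p,f,dz,R):  # held lid centre: cap top edge and knob top, dz = lid origin minus tcp
    print('held',fit(p[:2],[(R,p[2]+dz+.035)],[f],.008))
E
python3 -c "
from h import *
p,f=avg();held(p,f,-.0569,.043)
S=eyes.grab_frame('scene');T=eyes.grab_frame('top')
held(p,S,-.0569,.043);held(p,T,-.0569,.043)
go(.497,-.2304,.203,1.137)"
```

```text
avg [ 0.4967 -0.2326  0.2052  1.1311] [0.0001 0.0002 0.     0.0003]
held (array([ 0.4967, -0.2314]), np.float64(-116.3))
held (array([ 0.4907, -0.2336]), np.float64(-133.6))
held (array([ 0.4908, -0.2255]), np.float64(-46.5))
t 4.9 tcp [ 0.4969 -0.2318  0.2052] rot [-3.142  0.     1.132] -> xyz [ 1.4 -0.5  2.2] rot [-0.0001  0.     -0.0048]
```

{"api": "arm_command", "payload": {
  "xyz": [
    [0.0015,-0.0005,0.015],
    [0.0015,-0.0005,0.035],
    [0.0015,-0.0005,0.046],
    [0.0015,-0.0005,0.052],
    [0.0015,-0.0005,0.057],
    [0.0015,-0.0005,0.061],
    [0.0015,-0.0005,0.064],
    [0.0015,-0.0005,0.066],
    [0.0015,-0.0005,0.068],
    [0.0015,-0.0005,0.069],
    [0.0015,-0.0005,0.07],
    [0.0015,-0.0005,0.07]
  ],
  "rot": [
    [0,0,0],
    [0,0,0],
    [0,0,0],
    [0,0,0],
    [0,0,0],
    [0,0,0],
    [0,0,0],
    [0,0,0],
    [0,0,0],
    [0,0,0],
    [0,0,0],
    [0,0,0]
  ],
  "jaw": [20,20,20,20,20,20,20,20,20,20,20,20]
}}

```text
time: 6.1
tcp_pos: [0.4971, -0.2299, 0.1353]
eef_rot: [3.142, 0.0, 1.133]
wrist_force: [0.6, -0.7, -1.7]
width: 0.0244
grip_force: 59.2
```

No contact yet, which fits with the lid still about 2 mm above its seat.

In the tool's units: 3 mm is 0.003, 2.5 mm is 0.0025.

{"api": "arm_command", "payload": {
  "xyz": [
    [0,0,0.0007],
    [0,0,0.0014],
    [0,0,0.002],
    [0,0,0.0025],
    [0,0,0.003],
    [0,0,0.003]
  ],
  "rot": [
    [0,0,0],
    [0,0,0],
    [0,0,0],
    [0,0,0],
    [0,0,0],
    [0,0,0]
  ],
  "jaw": [20,20,20,20,20,20]
}}

```text
time: 6.7
tcp_pos: [0.4973, -0.23, 0.133]
eef_rot: [3.141, 0.0, 1.133]
wrist_force: [-1.7, 0.2, 4.1]
width: 0.024
grip_force: 59.7
```

The lid touched at 0.133 m, exactly where I expected it to seat. I'll release and rise.

In the tool's units: -105 mm is -0.105, -95 mm is -0.095.

{"api": "arm_command", "payload": {
  "xyz": [
    [0,0,0],
    [0,0,0],
    [0,0,0],
    [0,0,0],
    [0,0,0],
    [0,0,-0.008],
    [0,0,-0.03],
    [0,0,-0.065],
    [0,0,-0.095],
    [0,0,-0.105],
    [0,0,-0.105]
  ],
  "rot": [
    [0,0,0],
    [0,0,0],
    [0,0,0],
    [0,0,0],
    [0,0,0],
    [0,0,0],
    [0,0,0],
    [0,0,0],
    [0,0,0],
    [0,0,0],
    [0,0,0]
  ],
  "jaw": [60,60,60,60,60,60,60,60,60,60,60]
}}

```text
time: 7.8
tcp_pos: [0.4982, -0.2303, 0.2394]
eef_rot: [3.138, 0.0, 1.133]
wrist_force: [0.1, -0.2, -1.0]
width: 0.0603
grip_force: 0.0
```

```bash
python3 -c "
from h import *
c=np.array([.497,-.23])
see(c,[(.043,.111),(.013,.156)])
T,S=eyes.grab_frame('top'),eyes.grab_frame('scene')
for F in (T,S): print(fit(c,[(.043,.111),(.013,.156)],[F],.01),fit(c,[(.043,.081)],[F],.01))
p=.4965,.1135
print([fit(np.array(p),M['lidW'][2],[F]) for F in (T,S)])
go(.497,-.09,.238,1.4); go(.4965,.1135,.22,1.795)"
```

```text
(array([ 0.4974, -0.2285]), np.float64(-134.0)) [(array([ 0.4974, -0.2285]), np.float64(-182.5)), (array([ 0.4998, -0.2192]), np.float64(-99.1))]
(array([ 0.5119, -0.2265]), np.float64(-19.1)) (array([ 0.4964, -0.2256]), np.float64(-26.6))
(array([ 0.4929, -0.2309]), np.float64(-148.6)) (array([ 0.4996, -0.229 ]), np.float64(-111.9))
[(array([0.497 , 0.1149]), np.float64(-180.5)), (array([0.4951, 0.1115]), np.float64(-171.0))]
t 7.95 tcp [ 0.4963 -0.2296  0.2358] rot [-3.139  0.     1.133] -> xyz [126.7 -58.6  -2.1] rot [-0.0026 -0.0003 -0.2672]
t 7.95 tcp [ 0.4963 -0.2296  0.2358] rot [-3.139  0.     1.133] -> xyz [ 310.8 -145.3   16.1] rot [-0.0025 -0.0008 -0.6622]
```

In the tool's units: 311 mm is 0.311, -145 mm is -0.145, -0.22 rad is -0.105.

{"api": "arm_command", "payload": {
  "xyz": [
    [0.02,-0.009,0],
    [0.06,-0.028,0],
    [0.105,-0.049,0],
    [0.15,-0.07,0.002],
    [0.195,-0.091,0.005],
    [0.24,-0.112,0.01],
    [0.28,-0.131,0.014],
    [0.303,-0.142,0.016],
    [0.311,-0.145,0.016],
    [0.311,-0.145,0.016],
    [0.311,-0.145,0.016]
  ],
  "rot": [
    [0,0,-0.0239],
    [0,0,-0.0621],
    [0,0,-0.105],
    [0,0,-0.1528],
    [0,0,-0.2005],
    [0,0,-0.2435],
    [0,0,-0.2865],
    [0,0,-0.3104],
    [0,0,-0.3161],
    [0,0,-0.3161],
    [0,0,-0.3161]
  ],
  "jaw": [60,60,60,60,60,60,60,60,60,60,60]
}}

```text
time: 9.05
tcp_pos: [0.4981, 0.1109, 0.2209]
eef_rot: [-3.141, 0.001, 1.791]
wrist_force: [-0.3, 0.1, 0.5]
width: 0.0603
grip_force: 0.0
```

```bash
python3 -c "
from h import *
p,f=avg(3)
see(np.array([.4965,.1135]),M['lidW'][2])
go(.4965,.1135,.056,1.795)"
```

```text
avg [0.4981 0.1108 0.2211 1.7906] [0.     0.0002 0.0001 0.0002]
(array([0.4973, 0.1147]), np.float64(-138.0)) [(array([0.4969, 0.1149]), np.float64(-198.1)), (array([0.4998, 0.1135]), np.float64(-105.3)), (array([0.496 , 0.1237]), np.float64(-145.0))]
t 9.25 tcp [0.4981 0.1114 0.2213] rot [-3.141  0.     1.791] -> xyz [  2.5  -1.  165.3] rot [-0.0002  0.0004 -0.0036]
```

In the tool's units: 164 mm is 0.164, 161 mm is 0.161.

{"api": "arm_command", "payload": {
  "xyz": [
    [0.004,0,0.04],
    [0.004,0,0.085],
    [0.004,0,0.125],
    [0.004,0,0.15],
    [0.004,0,0.161],
    [0.004,0,0.164],
    [0.004,0,0.164],
    [0.004,0,0.164],
    [0.004,0,0.164],
    [0.004,0,0.164],
    [0.004,0,0.164],
    [0.004,0,0.164]
  ],
  "rot": [
    [0,0,0],
    [0,0,0],
    [0,0,0],
    [0,0,0],
    [0,0,0],
    [0,0,0],
    [0,0,0],
    [0,0,0],
    [0,0,0],
    [0,0,0],
    [0,0,0],
    [0,0,0]
  ],
  "jaw": [60,60,60,60,60,60,60,20,20,20,20,20]
}}

```text
time: 10.45
tcp_pos: [0.4973, 0.1171, 0.0586]
eef_rot: [3.141, 0.001, 1.795]
wrist_force: [-2.3, -0.1, 5.4]
width: 0.0243
grip_force: 58.5
```

In the tool's units: -140 mm is -0.14, -135 mm is -0.135.

{"api": "arm_command", "payload": {
  "xyz": [
    [0,0,-0.008],
    [0,0,-0.025],
    [0,0,-0.055],
    [0,0,-0.09],
    [0,0,-0.12],
    [0,0,-0.135],
    [0,0,-0.14],
    [0,0,-0.14]
  ],
  "rot": [
    [0,0,0],
    [0,0,0],
    [0,0,0],
    [0,0,0],
    [0,0,0],
    [0,0,0],
    [0,0,0],
    [0,0,0]
  ],
  "jaw": [20,20,20,20,20,20,20,20]
}}

```text
time: 11.25
tcp_pos: [0.4967, 0.117, 0.197]
eef_rot: [-3.141, 0.0, 1.795]
wrist_force: [-0.2, 0.1, -2.8]
width: 0.024
grip_force: 59.4
```

```bash
python3 -c "
from h import *
p,f=avg(3)
go(.46,.04,.2,1.65);go(.4265,-.0605,.2,1.43)"
```

```text
avg [0.4959 0.1168 0.1958 1.7948] [0.0001 0.     0.0002 0.0001]
t 11.4 tcp [0.4958 0.1168 0.1956] rot [-3.139 -0.     1.795] -> xyz [-67.  -52.   -4.3] rot [-0.0031 -0.0003  0.1449]
t 11.4 tcp [0.4958 0.1168 0.1956] rot [-3.139 -0.     1.795] -> xyz [-157.5 -107.    -4.2] rot [-3.100e-03  1.000e-04  3.649e-01]
```

The lid is up. I'll pass high over the wide canister so that it comes into the wrist camera's view for one good measurement.

```bash
python3 -c "
from h import *
go(.43,-.15,.26,1.43)"
```

```text
t 11.4 tcp [0.4958 0.1168 0.1956] rot [-3.139 -0.     1.795] -> xyz [-245.5 -123.7  -64.2] rot [-3.100e-03  1.000e-04  3.649e-01]
```

In the tool's units: -245 mm is -0.245, -230 mm is -0.23, 0.365 rad is 0.1743.

{"api": "arm_command", "payload": {
  "xyz": [
    [-0.015,-0.007,-0.02],
    [-0.045,-0.022,-0.045],
    [-0.08,-0.04,-0.064],
    [-0.12,-0.06,-0.064],
    [-0.16,-0.08,-0.064],
    [-0.2,-0.1,-0.064],
    [-0.23,-0.116,-0.064],
    [-0.245,-0.124,-0.064],
    [-0.245,-0.124,-0.064],
    [-0.245,-0.124,-0.064]
  ],
  "rot": [
    [0,0,0.0095],
    [0,0,0.0334],
    [0,0,0.0573],
    [0,0,0.0859],
    [0,0,0.1146],
    [0,0,0.1432],
    [0,0,0.1623],
    [0,0,0.1743],
    [0,0,0.1743],
    [0,0,0.1743]
  ],
  "jaw": [20,20,20,20,20,20,20,20,20,20]
}}

```text
time: 12.4
tcp_pos: [0.4307, -0.1477, 0.2606]
eef_rot: [-3.141, -0.002, 1.432]
wrist_force: [0.8, 0.0, -3.1]
width: 0.0236
grip_force: 59.5
```

```bash
python3 -c "
from h import *
p,f=avg(2);held(p,f,-.0584,.056)
see(np.array([.427,-.0605]),M['canW'][2],'w3')
go(.4275,-.0605,.198,1.43)"
```

```text
avg [ 0.431  -0.1471  0.2609  1.4333] [0.     0.     0.0001 0.0003]
held (array([ 0.4278, -0.147 ]), np.float64(-87.3))
(array([ 0.4253, -0.0598]), np.float64(-147.4)) [(array([ 0.4301, -0.0617]), np.float64(-162.6)), (array([ 0.4252, -0.0597]), np.float64(-185.7)), (array([ 0.4252, -0.0596]), np.float64(-184.6))]
t 12.55 tcp [ 0.431  -0.1473  0.2611] rot [-3.141 -0.     1.434] -> xyz [ 85.5 -15.3  63.2] rot [-0.0002 -0.0004  0.0035]
```

View pics/w3.png

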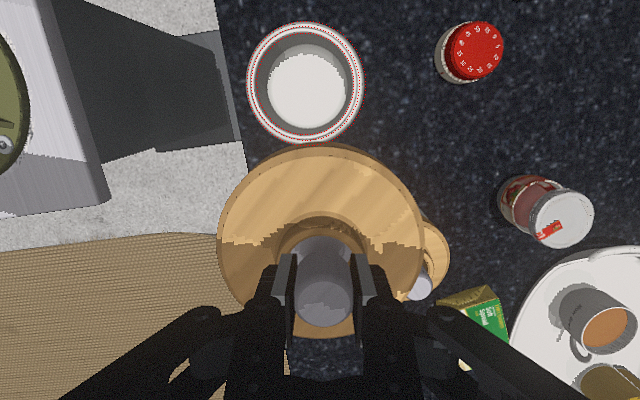

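The wrist view shows the wide mouth at about (306,82), with the fitted circles on its rim, and the held lid level. I'll go over the mouth.

In the tool's units: 85.5 mm is 0.0855, 77 mm is 0.077.

{"api": "arm_command", "payload": {
  "xyz": [
    [0.012,-0.002,0],
    [0.035,-0.007,0.005],
    [0.06,-0.012,0.02],
    [0.077,-0.016,0.04],
    [0.0855,-0.017,0.055],
    [0.0855,-0.017,0.063],
    [0.0855,-0.017,0.063],
    [0.0855,-0.017,0.063]
  ],
  "rot": [
    [0,0,0],
    [0,0,0],
    [0,0,0],
    [0,0,0],
    [0,0,0],
    [0,0,0],
    [0,0,0],
    [0,0,0]
  ],
  "jaw": [20,20,20,20,20,20,20,20]
}}

```text
time: 13.35
tcp_pos: [0.4259, -0.0625, 0.1989]
eef_rot: [3.141, 0.0, 1.43]
wrist_force: [0.0, -0.3, -2.5]
width: 0.0241
grip_force: 59.5
```

```bash
python3 -c "
from h import *
p,f=avg(3);held(p,f,-.0584,.056)
S=eyes.grab_frame('scene');held(p,S,-.0584,.056)
go(.4258,-.060,.1164,1.434)"
```

```text
avg [ 0.4262 -0.0628  0.1991  1.429 ] [0.     0.     0.     0.0001]
held (array([ 0.4231, -0.0628]), np.float64(-111.0))
held (array([ 0.4189, -0.0695]), np.float64(-149.0))
t 13.55 tcp [ 0.4261 -0.0627  0.199 ] rot [3.14  0.    1.429] -> xyz [ 2.7 -0.7 82.6] rot [ 0.0013  0.0001 -0.0051]
```

In the tool's units: 79 mm is 0.079, 2.5 mm is 0.0025.

{"api": "arm_command", "payload": {
  "xyz": [
    [0.0025,-0.0005,0.015],
    [0.0025,-0.0005,0.04],
    [0.0025,-0.0005,0.054],
    [0.0025,-0.0005,0.06],
    [0.0025,-0.0005,0.064],
    [0.0025,-0.0005,0.067],
    [0.0025,-0.0005,0.07],
    [0.0025,-0.0005,0.073],
    [0.0025,-0.0005,0.075],
    [0.0025,-0.0005,0.077],
    [0.0025,-0.0005,0.079],
    [0.0025,-0.0005,0.079]
  ],
  "rot": [
    [0,0,0],
    [0,0,0],
    [0,0,0],
    [0,0,0],
    [0,0,0],
    [0,0,0],
    [0,0,0],
    [0,0,0],
    [0,0,0],
    [0,0,0],
    [0,0,0],
    [0,0,0]
  ],
  "jaw": [20,20,20,20,20,20,20,20,20,20,20,20]
}}

```text
time: 14.75
tcp_pos: [0.4257, -0.0595, 0.1192]
eef_rot: [3.141, -0.0, 1.43]
wrist_force: [1.7, 1.6, -2.0]
width: 0.0241
grip_force: 59.5
```

In the tool's units: 3.4 mm is 0.0034, 2.8 mm is 0.0028.

{"api": "arm_command", "payload": {
  "xyz": [
    [0,0,0.0007],
    [0,0,0.0014],
    [0,0,0.0021],
    [0,0,0.0028],
    [0,0,0.0034],
    [0,0,0.0034]
  ],
  "rot": [
    [0,0,0],
    [0,0,0],
    [0,0,0],
    [0,0,0],
    [0,0,0],
    [0,0,0]
  ],
  "jaw": [20,20,20,20,20,20]
}}

```text
time: 15.35
tcp_pos: [0.4257, -0.0593, 0.1168]
eef_rot: [3.141, -0.0, 1.43]
wrist_force: [-1.7, 4.6, 6.7]
width: 0.0241
grip_force: 60.6
```

{"api": "arm_command", "payload": {
  "xyz": [
    [0,0,0],
    [0,0,0],
    [0,0,0],
    [0,0,0],
    [0,0,0],
    [0,0,-0.008],
    [0,0,-0.03],
    [0,0,-0.065],
    [0,0,-0.095],
    [0,0,-0.11],
    [0,0,-0.11],
    [0,0,-0.11]
  ],
  "rot": [
    [0,0,0],
    [0,0,0],
    [0,0,0],
    [0,0,0],
    [0,0,0],
    [0,0,0],
    [0,0,0],
    [0,0,0],
    [0,0,0],
    [0,0,0],
    [0,0,0],
    [0,0,0]
  ],
  "jaw": [60,60,60,60,60,60,60,60,60,70,70,70]
}}

```text
time: 16.55
tcp_pos: [0.4253, -0.0598, 0.2257]
eef_rot: [3.141, 0.0, 1.43]
wrist_force: [0.9, 1.0, -0.3]
width: 0.07
grip_force: 0.0
```

```bash
python3 -c "
from h import *
c=np.array([.4257,-.0597])
p,f=avg(2)
see(c,[(.056,.093),(.0225,.109)])
see(c,[(.056,.093)]);see(c,[(.056,.099)])
S=eyes.grab_frame('scene')
im=S['pixels'][:,:,::-1].copy()
for (x,y),C in ((c,[(.056,.093),(.056,.066),(.013,.138),(.056,0)]),((.497,-.23),[(.043,.111),(.043,.084),(.013,.156),(.043,0)])):
  for R,z in C:
    for q in proj(np.c_[x+R*np.cos(A),y+R*np.sin(A),0*A+z],S):
      if 0<q[0]<639 and 0<q[1]<399: im[int(q[1]),int(q[0])]=(0,0,255)
cv2.imwrite('pics/s2.png',cv2.resize(im[120:270,170:400],None,fx=3.4,fy=3.4,interpolation=cv2.INTER_NEAREST))
go(*c,.095,1.43)"
```

```text
avg [ 0.4247 -0.0597  0.2249  1.4298] [0.0001 0.     0.0002 0.    ]
(array([ 0.4238, -0.0596]), np.float64(-139.7)) [(array([ 0.4238, -0.0601]), np.float64(-184.3)), (array([ 0.4224, -0.062 ]), np.float64(-117.4))]
(array([ 0.4238, -0.0601]), np.float64(-184.3)) [(array([ 0.4238, -0.0601]), np.float64(-184.3))]
(array([ 0.4223, -0.0567]), np.float64(-136.3)) [(array([ 0.4223, -0.0567]), np.float64(-136.3))]
t 16.85 tcp [ 0.4249 -0.0596  0.225 ] rot [-3.14 -0.    1.43] -> xyz [ -0.   1. 130.] rot [-0.0016 -0.0003 -0.0001]
```

View pics/s2.png

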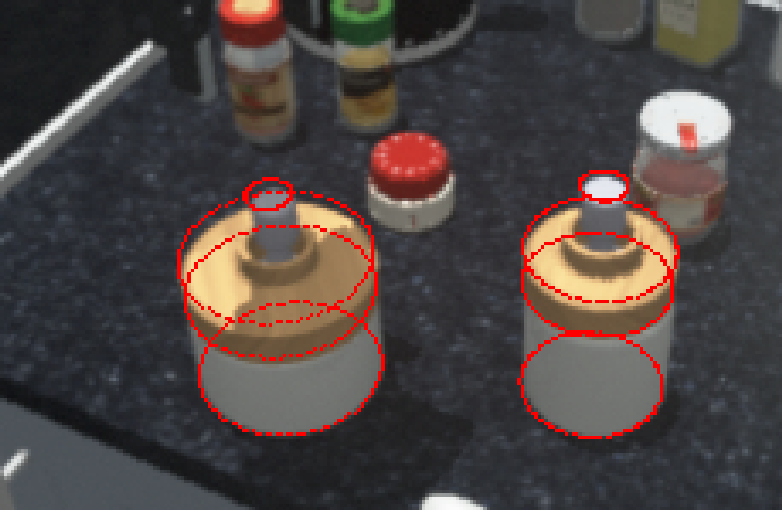

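The scene crop shows both lids level and seated: the wide one at crop (280,280), the narrow one at (600,265). The predicted circles agree to about 1 px. Now for the neck of the wide cap.

In the tool's units: 130 mm is 0.13, 128 mm is 0.128.

{"api": "arm_command", "payload": {
  "xyz": [
    [0,0,0.03],
    [0,0,0.07],
    [0,0,0.105],
    [0,0,0.122],
    [0,0,0.128],
    [0,0,0.13],
    [0,0,0.13],
    [0,0,0.13]
  ],
  "rot": [
    [0,0,0],
    [0,0,0],
    [0,0,0],
    [0,0,0],
    [0,0,0],
    [0,0,0],
    [0,0,0],
    [0,0,0]
  ],
  "jaw": [70,70,70,70,70,70,70,60],
  "grip_force": 30
}}

```text
time: 17.65
tcp_pos: [0.4264, -0.0599, 0.097]
eef_rot: [3.139, 0.0, 1.43]
wrist_force: [-0.8, -0.1, 0.4]
width: 0.0601
grip_force: 0.0
```

{"api": "arm_command", "payload": {
  "xyz": [
    [0,0,0],
    [0,0,0],
    [0,0,0],
    [0,0,0],
    [0,0,0],
    [0,0,0]
  ],
  "rot": [
    [0,0,0],
    [0,0,0],
    [0,0,0],
    [0,0,0],
    [0,0,0],
    [0,0,0]
  ],
  "jaw": [52,47,44,42,40,40]
}}

```text
time: 18.25
tcp_pos: [0.4255, -0.0598, 0.0968]
eef_rot: [-3.142, 0.001, 1.429]
wrist_force: [-2.2, -0.1, 5.6]
width: 0.0445
grip_force: 29.7
```

In the tool's units: -20 mm is -0.02, -16 mm is -0.016.

{"api": "arm_command", "payload": {
  "xyz": [
    [0,0,-0.002],
    [0,0,-0.005],
    [0,0,-0.008],
    [0,0,-0.012],
    [0,0,-0.016],
    [0,0,-0.02],
    [0,0,-0.02]
  ],
  "rot": [
    [0,0,0],
    [0,0,0],
    [0,0,0],
    [0,0,0],
    [0,0,0],
    [0,0,0],
    [0,0,0]
  ],
  "jaw": [40,40,40,40,40,40,40]
}}

```text
time: 18.95
tcp_pos: [0.4259, -0.0598, 0.1166]
eef_rot: [3.14, 0.0, 1.43]
wrist_force: [0.7, 0.4, -1.5]
width: 0.0439
grip_force: 30.7
```

The added load is about 1.5 N, which is the cap alone. I'll continue straight up.

In the tool's units: -112 mm is -0.112, -107 mm is -0.107.

{"api": "arm_command", "payload": {
  "xyz": [
    [0,0,-0.008],
    [0,0,-0.022],
    [0,0,-0.04],
    [0,0,-0.06],
    [0,0,-0.08],
    [0,0,-0.097],
    [0,0,-0.107],
    [0,0,-0.112],
    [0,0,-0.112],
    [0,0,-0.112]
  ],
  "rot": [
    [0,0,0],
    [0,0,0],
    [0,0,0],
    [0,0,0],
    [0,0,0],
    [0,0,0],
    [0,0,0],
    [0,0,0],
    [0,0,0],
    [0,0,0]
  ],
  "jaw": [40,40,40,40,40,40,40,40,40,40]
}}

```text
time: 19.95
tcp_pos: [0.425, -0.0597, 0.2272]
eef_rot: [-3.14, -0.0, 1.43]
wrist_force: [-0.5, -0.1, -2.0]
width: 0.0442
grip_force: 30.9
```

```bash
python3 -c "
from h import *
s=sense();print(s['time'],s['tcp_pos'],s['width'],s['wrist_force'])
f=eyes.grab_frame('scene');cv2.imwrite('pics/s3.png',cv2.resize(f['pixels'][90:280,150:400,::-1],None,fx=3,fy=3))
"
```

```text
19.95 [ 0.42495687 -0.05965098  0.22715929] 0.04421069017639517 [-0.50062528 -0.14165603 -2.03068459]
```

View pics/s3.png

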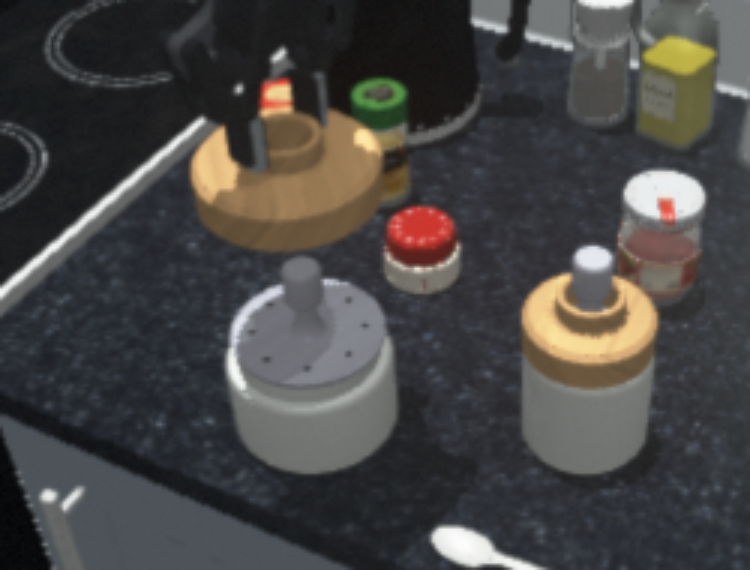

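The cap is held level at crop (285,175), well above the knob at (302,270). The inner lid looks seated, but I'll check the pale left edge of its flange against the model.

```bash
python3 -c "
from h import *
S=eyes.grab_frame('scene')
c=np.array([.4257,-.0597])
for z in (.083,.085,.088,.092): print(z,fit(c,[(.051,z)],[S],.008))
k=fit(c,[(.056,.060)],[S],.008)[0];print(k)
a=cv2.resize(S['pixels'][165:255,215:295,::-1],None,fx=5,fy=5,interpolation=cv2.INTER_CUBIC);b=a.copy()
x=fit(c,[(.051,.085)],[S],.008)[0]
for R,z in ((.051,.085),(.051,.08),(.013,.138),(.056,.063)):
  for q in proj(np.c_[x[0]+R*np.cos(A),x[1]+R*np.sin(A),0*A+z],S): cv2.circle(b,(int((q[0]-215+.5)*5),int((q[1]-165+.5)*5)),0,(0,0,255),2)
cv2.imwrite('pics/s4.png',np.hstack([a,b]))
"
```

```text
0.083 (array([ 0.4244, -0.062 ]), np.float64(-132.6))
0.085 (array([ 0.4223, -0.0631]), np.float64(-132.9))
0.088 (array([ 0.4197, -0.0649]), np.float64(-133.3))
0.092 (array([ 0.4163, -0.0673]), np.float64(-133.2))
[ 0.4391 -0.0505]
```

View pics/s4.png

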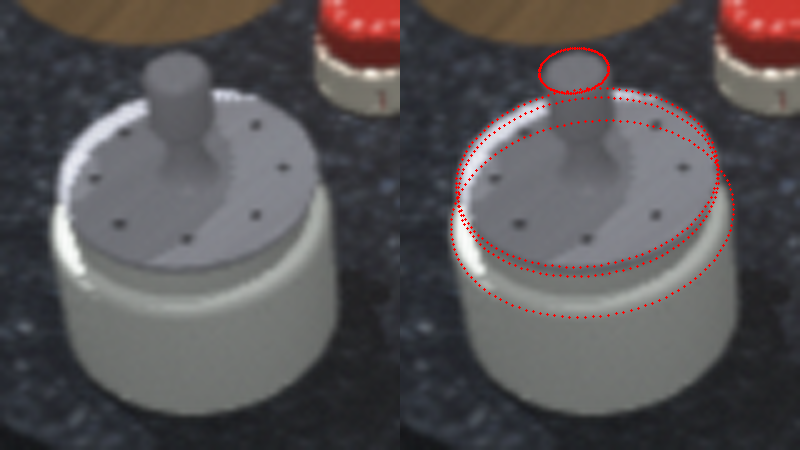

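The flange ellipse matches with the sunlit edge included, so the inner lid is level and seated.

```bash
python3 -c "
from station import bot;print(bot.sign_off())"
```

```text
the job is handed in; nothing more can be done
None
```

I handed the job in: both canisters are closed with their lids seated, and the wide cap is held by its neck over its canister, about 58 mm clear of the knob, with its inner lid still seated.

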